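# Set the try square on the carving panel

## Task

Draw the try square out of its bay in the tool rack and let it lie flat on the bench clear of the rack. Then pick it up again by its wooden stock and set it down on the bench at the panel: inner face of the stock flush against the panel's free long edge (the one without dogs), blade across the panel with its outer edge along the pencil line. Leave it lying there and leave the chisel, mallet, tin and offcut where they are.

Things in the scene. Friction and masses are not known exactly. Their poses are not given: they have to be found in the camera images.
- square: L-shaped try square lying flat, z up, 200 g. Dark wood stock 30 (x) x 120 (y) x 30 high; origin at the centre of its underside. Steel blade 28 wide, 4 thick, leaves the stock's inner face (x = -15 mm) along -x: x -145 to -15, y -60 to -32, z 13 to 17 mm; outer edge at y = -60 mm. It rests on the stock alone. At the start the stock is in a rack bay, 85 to 110 mm of blade sticking out.
- square_heel (a point): point on the square where the inner face of the stock meets the blade's outer edge, local (-15, -60, 15) mm; axes as the square's
- square_toe (a point): the other end of the stock's inner face, local (-15, 60, 15) mm; axes as the square's
- square_tip (a point): the blade's outer corner at its free end, local (-145, -60, 15) mm; axes as the square's
- rack: fixed wooden tool rack on the bench, 90 deep (x) x 324 wide (y) x 55 high, roofed, no floor, open at its mouth towards -x (the robot). Origin at the centre of its underside; mouth at x = -45 mm. Two bays, each 150 wide and 47 high inside, centred at y = +75 and -75 mm. The square is in one, the chisel in the other.
- panel: fixed flat panel of pale wood for relief carving, 240 (x) x 150 (y) x 12 high; origin at the centre of its underside. Its free long edge is the vertical face at local y = -75 mm; on the other three sides 26 mm high dark wooden dogs hold it (to y = +98, x = +-143 mm).
- line: thick dark pencil line, 2.5 mm, straight across the panel's top, square to the free edge. Origin at its end on the free edge, at the panel's top (12 mm above the bench); y runs along the line into the panel, x along the edge. When set, the blade points to this +y and the stock reaches from the line to this +x: the square's yaw is the line's yaw - 90 degrees.
- chisel: wood chisel lying in the other bay, 240 long, origin 30 mm behind its cutting edge on the bench, handle (26 wide, 24 high) sticking out of the bay along local -x to x = -210 mm; leave alone
- mallet: round wooden carver's mallet standing on its head, 88 diameter, 242 high, origin under it; leave alone
- tin: low round metal tin, 68 diameter, 42 high, origin under it; leave alone
- offcut: stepped offcut of pale wood 50 x 100 x 55 high, origin under it; leave alone
Mind the look-alikes: they are no part of the job. Several things have the shape of the square; the one meant has the colours described above.

How it is judged (in metres and radians):
On the way, in this order (a step that is already met when the one before it is completed fails the run):
1. the square lies flat and still on the bench, let go, its stock wholly out of the rack (linear speed of square below 0.01 m/s and angle between square's own z axis and vertical below 0.05 rad and height (world z) of square below 0.004 m and contact force between square and the fingers below 0.1 N and (x of square in the frame of rack below -0.065 m or y of square in the frame of rack above 0.24 m)), for 0.2 s.
2. the square is held by its stock and lifted off the bench (contact force between square and the fingers above 1 N and x of the grasp point in the frame of square above -0.025 m and height (world z) of square above 0.008 m), for 0.1 s.
At the end, for the whole second after the job is handed in: The square lies flat, still and let go on the bench; both ends of the stock's inner face are within 2.5 mm of the panel's free edge face; the blade lies across the panel with its outer edge within 4 mm of the pencil line at the stock and 5 mm at the tip (linear speed of square below 0.01 m/s and angle between square's own z axis and vertical below 0.05 rad and height (world z) of square below 0.004 m and x of square_heel in the frame of line between -0.004 and 0.004 m and x of square_tip in the frame of line between -0.005 and 0.005 m and y of square_heel in the frame of line between -0.0025 and 0.002 m and y of square_toe in the frame of line between -0.0025 and 0.002 m and contact force between square and the fingers below 0.1 N); the robot touches nothing.
It fails at once if the chisel is pushed more than 30 mm (distance of chisel from where it was at the start of the episode above 0.03 m).
It fails at once if the mallet is pushed more than 30 mm (distance of mallet from where it was at the start of the episode above 0.03 m).
It fails at once if the tin is pushed more than 30 mm (distance of tin from where it was at the start of the episode above 0.03 m).
It fails at once if the offcut is pushed more than 30 mm (distance of offcut from where it was at the start of the episode above 0.03 m).
It also fails if it takes over 54 s, if anything falls off the work surface, if the arm or the gripper's body presses on something with over 40 N, if the wrist force passes 120 N, or if a joint passes its speed limit or range.

## Robot

A 6-joint arm with a two-finger parallel gripper is mounted at the origin on the work surface. World frame = base frame: x ahead of the robot, y to its left, z up, the work surface at z = 0. Lengths are in mm, angles in rad, forces in N, time in s.
With the tool pointing down it reaches from about 350 to 875 mm from the base axis. Payload 15.5 kg.
Tool frame: the origin (TCP) lies midway between the tips of the shut fingers; the grasp point (between the pads) lies 19 mm behind it; z points along the fingers, y is the line along which they close (so a half turn about z gives the same grasp; the last joint's range is limited). The gripper opens to 85 mm and grips with 20 to 120 N. Pads are 22 mm wide; open, the fingers measure 114 mm over their backs; the gripper's body (76 mm by 85 mm) begins 54 mm behind the grasp point. The pads swing forward as they close: fully open they stand 13 mm farther back than shut.
Start: joints at [-1.313, 0.494, 1.345, -0, 1.302, -0.096], TCP at [215.955, -586.506, 231.277] pointing down, gripper open.
Joint ranges: [-2.91, 2.91], [-0.82, 2.16], [0.22, 2.67], [-1.22, 4.37], [0.12, 2.79], [-3.08, 3.08]. Speed limits (rad/s): [1.89, 1.89, 2.57, 3.01, 3.01, 3.01].

## Interface

Orientations are given as a unit quaternion [x, y, z, w].
In Python, from station import get_obs, get_image, close_job gives the robot as it stands.
- The arm moves only by the tool play_rows, never from a script. Its arguments are lists of equal length, an entry for each row: "delta_pos": the shift along the tool's x, y, z scaled (see below), a list of three; "twist": the turn, a rotation vector about the tool's x, y, z scaled (see below), a list of three; "jaw": the opening, from 0 (shut) to 1 (fully open). In form: {"delta_pos": [[dx, dy, dz], ...], "twist": [[wx, wy, wz], ...], "jaw": [jaw, ...]}. A call has 1 to 20 rows; each row is the pose to reach, as a shift and turn from the pose commanded when the call began, along the tool's axes at that moment, turning the shorter way round; what a row does not reach only later rows make up. The controller multiplies each number of a shift by 0.1 m and each number of a turn by 180 degrees. A row lasts 1/12 s, in which the tool goes at most 41.7 mm and 7.16 degrees, less where a joint would pass 70% of its speed; a pose out of reach is approached as far as the arm can. A call with a number of a shift or a turn outside -1 to 1 is refused whole. A call with a gripper value outside its range is refused whole. The fingers move at their own pace and stop on an object; "force" is the grip in N (left out, the last holds). Time passes only in rows, so rows that repeat a pose let the fingers close. It gives the time, the measured TCP pose, the force, the opening and the grip force at its end, in the units of the state.
- get_obs(): the state, without advancing time (a new reading comes with each control period).
- get_image(name): name is "side" or "top" or "wrist"; returns a dict with "pixels" (400x640x3 uint8, blue, green, red), "fx", "fy", "cx", "cy" (pixels), "rvec" (rotation vector, rad) and "tvec" (3), from world to camera coordinates, as OpenCV has them. Camera axes: x right, y down, z forward; pixel columns grow to the right and rows downward; lengths in mm; the calibration is good to about 2 mm. A picture is of the moment at which its call begins. There is no depth.
- close_job(): hands the job in; it is judged then, once.
The state is a dict: "time": time; "joints": joint angles; "dq": joint speeds; "joint_efforts": joint torques, N m; "position": TCP position; "eef_rot": TCP orientation; "contact_force": force on the tool from outside, world axes, zero at the start; "torque": the same for the moment, N m; "finger_gap": opening from 0.0 (shut) to 1.0 (fully open); "grasp_force": force on a finger pad.
Only numpy, scipy, OpenCV 4.12 (cv2) and the standard library are available. Lean on these libraries where they do the work, as an engineer would, in place of code of your own. Each camera call takes 0.05 s, during which the arm holds its last target. There are 200 camera calls.

## Working session

There is one attempt and no reset: what is moved stays moved. The work goes in short steps, Python scripts to look and compute and a tool call to move; the robot and the scene stay as the last step left them, time stands still between calls to the robot, and variables do not carry over. Pictures are saved under pics/ and viewed, at most 10 in all, crops included, and the job is handed in when it is done.

Besides the shell and the picture viewer there is one more tool, called by a JSON object that holds its "name" and its "arguments". play_rows: Moves the arm, as the interface text tells. Its arguments: {"type":"object","properties":{"delta_pos":{"type":"array","items":{"type":"array","items":{"type":"number","minimum":-1,"maximum":1}}},"twist":{"type":"array","items":{"type":"array","items":{"type":"number","minimum":-1,"maximum":1}}},"jaw":{"type":"array","items":{"type":"number"}},"force":{"type":"number"}},"required":["delta_pos","twist","jaw"]}

```bash
ls; mkdir -p pics; cat > h.py <<'E'
import numpy as np, cv2
from station import get_obs, get_image, close_job
def grab(n,f):
    im=get_image(n); cv2.imwrite('pics/'+f+'.png',np.asarray(im['pixels']))
    np.save('pics/'+f+'.npy',{k:v for k,v in im.items() if k!='pixels'},allow_pickle=True); return im
def cal(f): return np.load('pics/'+f+'.npy',allow_pickle=True).item()
def ray(c,u,v):
    R=cv2.Rodrigues(np.array(c['rvec'],float))[0]; t=np.array(c['tvec'],float).ravel()
    return -R.T@t, R.T@np.array([(u-c['cx'])/c['fx'],(v-c['cy'])/c['fy'],1])
def px2w(f,u,v,z):
    o,d=ray(cal(f),u,v); return o+d*(z-o[2])/d[2]
def w2px(f,p):
    c=cal(f);K=np.array([[c['fx'],0,c['cx']],[0,c['fy'],c['cy']],[0,0,1]])
    return cv2.projectPoints(np.array(p,float).reshape(-1,3),np.array(c['rvec'],float),np.array(c['tvec'],float),K,None)[0].reshape(-1,2)
def crop(f,g,u0,v0,u1,v1,s):
    im=cv2.imread('pics/'+f+'.png')[v0:v1,u0:u1]; cv2.imwrite('pics/'+g+'.png',cv2.resize(im,None,fx=s,fy=s,interpolation=cv2.INTER_CUBIC))
E
python3 - <<'E'
from h import *
grab('top','top0');grab('side','side0')
for f in('top0','side0'): print(cal(f), ray(cal(f),320,200))
print(get_obs())
E
```

```text
pics
{'fx': 511.6106252172892, 'fy': 511.6106252172892, 'cx': 315.99624652651465, 'cy': 198.2102143497373, 'rvec': array([ 2.13962222, -2.13587934,  0.19974172]), 'tvec': array([ -55.93653455,  506.76230544, 1598.84033019])} (array([ 225.17584467,  -32.2183306 , 1662.67409606]), array([ 0.16800215, -0.02173114, -0.98558435]))
{'fx': 371.78444210198114, 'fy': 371.78444210198114, 'cx': 307.53573328269715, 'cy': 193.6589550028342, 'rvec': array([ 2.04401669, -0.88523945,  0.47267286]), 'tvec': array([-388.05025536,  247.88685513, 1005.33909056])} (array([-238.97950253, -738.26572837,  787.77540728]), array([ 0.61869435,  0.51843763, -0.59148507]))
{'time': 0.1, 'joints': array([-1.31348011e+00,  4.94128570e-01,  1.34603341e+00, -3.87382794e-06,
        1.30249244e+00, -9.54951322e-02]), 'dq': array([ 0.0006332 , -0.00166129, -0.00186862, -0.00078433,  0.00223246,
       -0.00129729]), 'joint_efforts': array([ 3.17750091e-03, -8.83592534e+01, -3.84561074e+01, -3.26994605e-04,
        5.16771091e-03, -1.52392147e-05]), 'position': array([ 215.88820283, -586.20757817,  230.76731593]), 'eef_rot': array([ 9.84480598e-01,  1.75492651e-01, -4.47683242e-05, -5.28994218e-04]), 'contact_force': array([ 0.22859495,  0.31472425, -0.28179267]), 'torque': array([ 0.01572912,  0.00946382, -0.00418747]), 'grasp_force': 0.0, 'finger_gap': 0.9974170602415318}
```

View pics/top0.png

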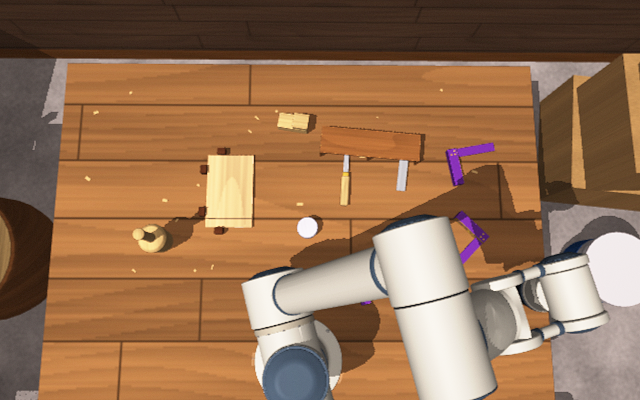

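View pics/side0.png

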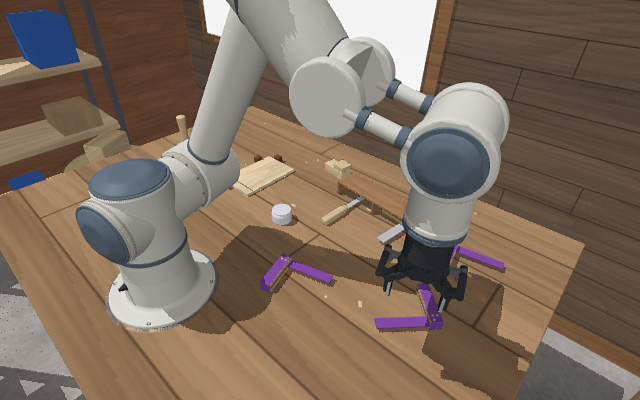

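Top picture: the look-alikes are the purple squares at about (468,160), (475,238) and (367,300), plus the chisel blade at (346,163). The steel blade sticking out of the rack's right bay at (402,175) is the real one. The panel is at (231,190), the tin at (307,227), the mallet at (150,238) and the offcut at (293,121). I'll check both in close crops.

```bash
python3 - <<'E'
from h import *
crop('top0','c1',315,115,435,205,6.6)
crop('top0','c2',190,140,280,240,6)
E
```

```text
(no output)
```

View pics/c1.png

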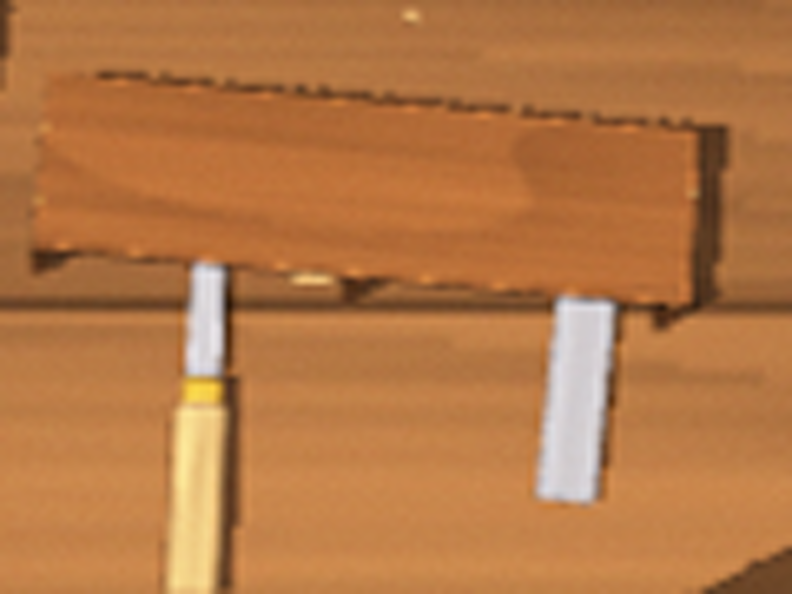

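View pics/c2.png

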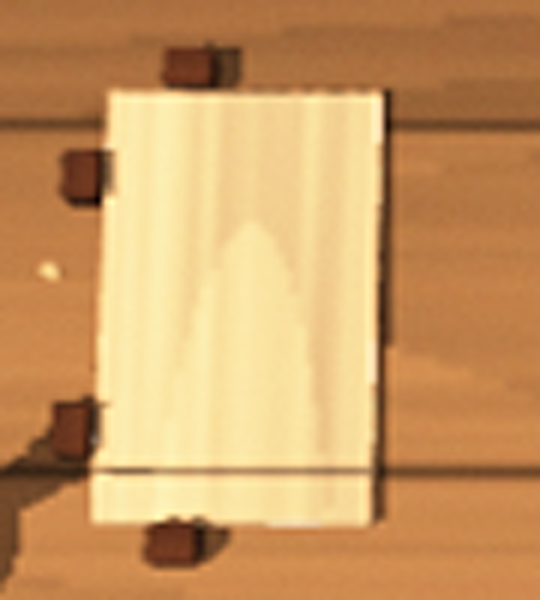

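```bash
cat >> h.py <<'E'
def pts(f,L,u0=0,v0=0,s=1):
    r={}
    for n,(u,v,z) in L.items(): r[n]=px2w(f,u0+(u+.5)/s-.5,v0+(v+.5)/s-.5,z); print(n,np.round(r[n],1))
    return r
E
python3 - <<'E'
from h import *
a=pts('top0',dict(tipL=(537,498,17),tipR=(600,501,17),mL=(557,298,17),mR=(617,300,17),rackFL=(37,250,55),rackFR=(688,303,55),rackBL=(45,75,55),rackBR=(697,127,55),chB=(205,265,5)),315,115,6.6)
b=pts('top0',dict(BL=(92,523,12),BR=(374,523,12),TL=(108,92,12),TR=(384,92,12),lineL=(97,469,12),lineR=(376,471,12)),190,140,6)
an=lambda p,q:np.degrees(np.arctan2(*(q-p)[1::-1]))
print('blade',an(a['tipL'],a['mL']),an(a['tipR'],a['mR']),'rack y',an(a['rackFR'],a['rackFL']),'line',an(b['lineR'],b['lineL']),'edge',an(b['BR'],b['TR']),an(b['BL'],b['TL']))
print(pts('top0',dict(tin=(307,227,42),mal=(140,234,242),off=(293,121,55))))
from scipy.spatial.transform import Rotation as R
print(R.from_quat(get_obs()['eef_rot']).as_matrix().round(3))
E
```

```text
tipL [ 539.6 -317.8   17. ]
tipR [ 538.2 -349.2   17. ]
mL [ 642.  -330.6   17. ]
mR [ 641.  -360.8   17. ]
rackFL [655.5 -68.4  55. ]
rackFR [ 630.1 -388.1   55. ]
rackBL [745.  -72.4  55. ]
rackBR [ 719.8 -395.6   55. ]
chB [ 661.4 -154.6    5. ]
BL [417.7 303.7  12. ]
BR [418. 152.  12.]
TL [657.  303.9  12. ]
TR [657.7 151.7  12. ]
lineL [447.1 302.1  12. ]
lineR [446.3 151.5  12. ]
blade -7.111131666722385 -6.437165526658269 rack y 85.44844328968995 line 89.72455084181905 edge -0.06188215302899435 0.04684492711843219
tin [414.1 -26.5  42. ]
mal [370.3 435.5 242. ]
off [761.3  20.5  55. ]
{'tin': array([414.11333098, -26.48400009,  42.        ]), 'mal': array([370.2883003 , 435.49379412, 242.        ]), 'off': array([761.31480561,  20.53038888,  55.        ])}
[[ 0.938  0.346 -0.   ]
 [ 0.346 -0.938  0.001]
 [ 0.    -0.001 -1.   ]]
```

{"name": "play_rows", "arguments": {"delta_pos": [[1, -0.9, 0.3], [1, -0.9, 0.3], [1, -0.9, 0.3], [1, -0.9, 0.3], [1, -0.9, 0.3], [1, -0.9, 0.3]], "twist": [[0, 0, 0.15], [0, 0, 0.15], [0, 0, 0.15], [0, 0, 0.15], [0, 0, 0.15], [0, 0, 0.15]], "jaw": [1, 1, 1, 1, 1, 1]}}

```text
time: 0.6
position: [279.0, -466.9, 201.2]
eef_rot: [0.998, -0.058, -0.0, -0.0]
contact_force: [-0.3, -0.2, -0.0]
finger_gap: 0.999
grasp_force: 0.0
```

```bash
cat >> h.py <<'E'
from scipy.spatial.transform import Rotation as R
def to(p,yang=None):
    o=get_obs(); M=R.from_quat(o['eef_rot']).as_matrix(); d=M.T@(np.array(p)-o['position'])/100
    a=np.degrees(np.arctan2(M[1,1],M[0,1])); tw=np.zeros(3)
    if yang is not None:
        y=np.array([np.cos(np.radians(yang)),np.sin(np.radians(yang)),0]); z=np.array([0,0,-1.]); T=np.c_[np.cross(y,z),y,z]
        tw=R.from_matrix(M.T@T).as_rotvec()/np.pi
    print('t',round(o['time'],2),'pos',o['position'].round(1),'yang',a.round(2),'delta',d.round(3),'twist',tw.round(4),'gap',round(o['finger_gap'],3),'F',o['contact_force'].round(1),'grip',o['grasp_force'])
E
python3 -c "
from h import *
to([583.5,-338.8,150],-96.8)"
```

```text
t 0.6 pos [ 279.  -466.9  201.2] yang -96.64 delta [ 2.877 -1.624  0.512] twist [-0.0001  0.0001  0.0009] gap 0.999 F [-0.3 -0.2 -0. ] grip 0.0
```

{"name": "play_rows", "arguments": {"delta_pos": [[1, -0.55, 0.2], [1, -0.55, 0.2], [1, -0.55, 0.2], [1, -0.55, 0.2]], "twist": [[0, 0, 0], [0, 0, 0], [0, 0, 0], [0, 0, 0]], "jaw": [1, 1, 1, 1]}}

```text
time: 0.93
position: [388.4, -423.7, 180.3]
eef_rot: [0.998, -0.057, 0.0, -0.0]
contact_force: [-0.8, 0.6, -0.5]
finger_gap: 1.0
grasp_force: 0.0
```

{"name": "play_rows", "arguments": {"delta_pos": [[1, -0.55, 0.2], [1, -0.55, 0.2], [1, -0.55, 0.2], [1, -0.55, 0.2]], "twist": [[0, 0, 0], [0, 0, 0], [0, 0, 0], [0, 0, 0]], "jaw": [1, 1, 1, 1]}}

```text
time: 1.27
position: [494.4, -380.8, 160.2]
eef_rot: [0.998, -0.057, 0.001, -0.0]
contact_force: [-0.3, 1.5, -0.7]
finger_gap: 1.001
grasp_force: 0.0
```

{"name": "play_rows", "arguments": {"delta_pos": [[0.88, -0.52, 0.1], [0.88, -0.52, 0.1], [0.88, -0.52, 0.1], [0.88, -0.52, 0.1], [0.88, -0.52, 0.1], [0.88, -0.52, 0.1]], "twist": [[0, 0, 0.001], [0, 0, 0.001], [0, 0, 0.001], [0, 0, 0.001], [0, 0, 0.001], [0, 0, 0.001]], "jaw": [1, 1, 1, 1, 1, 1]}}

```text
time: 1.77
position: [583.1, -341.9, 151.2]
eef_rot: [0.998, -0.061, -0.0, 0.0]
contact_force: [-0.9, -0.5, 0.1]
finger_gap: 0.996
grasp_force: 0.0
```

```bash
python3 -c "
from h import *
to([583.5,-338.8,150],-96.8)
grab('wrist','w1')"
```

```text
t 1.77 pos [ 583.1 -341.9  151.2] yang -96.94 delta [ 0.    -0.031  0.012] twist [ 0.0001  0.0001 -0.0008] gap 0.996 F [-0.9 -0.5  0.1] grip 0.0
```

View pics/w1.png

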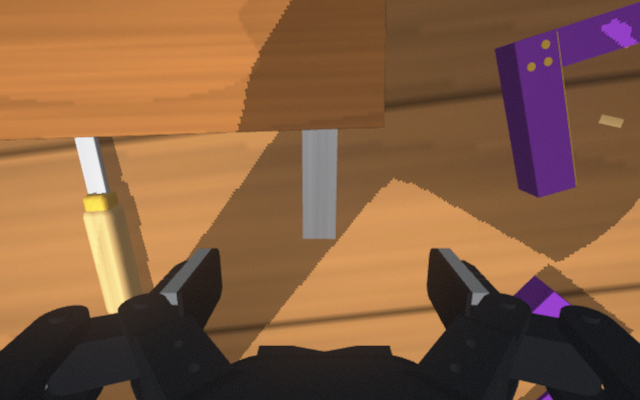

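The wrist picture shows the steel blade straight ahead. Its tip corners are at (303,239) and (336,239), and it enters the bay at (303,130) and (337,130). The purple look-alike is at (545,110).

```bash
python3 - <<'E'
from h import *
a=pts('w1',dict(tipL=(303,239,17),tipR=(336,239,17),mL=(303,131,17),mR=(337,131,17)))
an=lambda p,q:np.degrees(np.arctan2(*(q-p)[1::-1]))
print(an(a['tipL'],a['mL']),an(a['tipR'],a['mR']))
t=(a['tipL']+a['tipR'])/2; y=np.radians(-6.8); g=t+45*np.array([np.cos(y),np.sin(y),0]); print(g)
to([g[0],g[1],40]); 
E
```

```text
tipL [ 539.2 -318.    17. ]
tipR [ 535.7 -346.2   17. ]
mL [ 630.1 -330.5   17. ]
mR [ 626.9 -357.3   17. ]
-7.832330432432882 -6.911563810232825
[ 582.14794995 -337.43429734   17.        ]
t 1.82 pos [ 582.9 -341.9  151.4] yang -96.99 delta [-0.012 -0.044  1.113] twist [0. 0. 0.] gap 1.0 F [-0.3  0.  -0.6] grip 0.0
```

{"name": "play_rows", "arguments": {"delta_pos": [[-0.01, -0.04, 0.4], [-0.01, -0.04, 0.8], [-0.01, -0.04, 1], [-0.01, -0.04, 1]], "twist": [[0, 0, 0], [0, 0, 0], [0, 0, 0], [0, 0, 0]], "jaw": [0.7, 0.7, 0.7, 0.7]}}

```text
time: 2.15
position: [580.0, -336.0, 47.0]
eef_rot: [0.998, -0.061, -0.003, -0.002]
contact_force: [-1.0, 0.1, -0.1]
finger_gap: 0.698
grasp_force: 0.0
```

{"name": "play_rows", "arguments": {"delta_pos": [[0, 0, 0.3], [0, 0, 0.46], [0, 0, 0.46], [0, 0, 0.46], [0, 0, 0.46], [0, 0, 0.46], [0, 0, 0.46], [0, 0, 0.46], [0, 0, 0.46], [0, 0, 0.46], [0, 0, 0.46], [0, 0, 0.46], [0, 0, 0.46], [0, 0, 0.46], [0, 0, 0.46], [0, 0, 0.46]], "twist": [[0, 0, 0], [0, 0, 0], [0, 0, 0], [0, 0, 0], [0, 0, 0], [0, 0, 0], [0, 0, 0], [0, 0, 0], [0, 0, 0], [0, 0, 0], [0, 0, 0], [0, 0, 0], [0, 0, 0], [0, 0, 0], [0, 0, 0], [0, 0, 0]], "jaw": [0.7, 0.7, 0.7, 0.7, 0, 0, 0, 0, 0, 0, 0, 0, 0, 0, 0, 0], "force": 40}}

```text
time: 3.48
position: [583.4, -336.5, 5.3]
eef_rot: [0.998, -0.061, 0.0, -0.0]
contact_force: [1.2, -1.0, 1.7]
finger_gap: 0.305
grasp_force: 39.4
```

{"name": "play_rows", "arguments": {"delta_pos": [[-0.1, 0, 0], [-0.25, 0, 0], [-0.4, 0, 0], [-0.55, 0, 0], [-0.7, 0, 0], [-0.85, 0, 0], [-1, 0, 0], [-1, 0, 0]], "twist": [[0, 0, 0], [0, 0, 0], [0, 0, 0], [0, 0, 0], [0, 0, 0], [0, 0, 0], [0, 0, 0], [0, 0, 0]], "jaw": [0, 0, 0, 0, 0, 0, 0, 0]}}

```text
time: 4.15
position: [481.3, -323.4, 5.1]
eef_rot: [0.998, -0.061, -0.001, -0.001]
contact_force: [-2.2, 0.5, 2.3]
finger_gap: 0.308
grasp_force: 39.4
```

{"name": "play_rows", "arguments": {"delta_pos": [[-0.15, 0, 0], [-0.3, 0, 0], [-0.45, 0, 0], [-0.6, 0, 0], [-0.7, 0, 0], [-0.8, 0, 0], [-0.8, 0, 0], [-0.8, 0, 0], [-0.8, 0, 0]], "twist": [[0, 0, 0], [0, 0, 0], [0, 0, 0], [0, 0, 0], [0, 0, 0], [0, 0, 0], [0, 0, 0], [0, 0, 0], [0, 0, 0]], "jaw": [0, 0, 0, 0, 0, 0, 0, 0, 0]}}

```text
time: 4.9
position: [405.0, -314.8, 5.2]
eef_rot: [0.998, -0.061, -0.0, -0.0]
contact_force: [-1.1, 0.3, 2.2]
finger_gap: 0.311
grasp_force: 39.4
```

{"name": "play_rows", "arguments": {"delta_pos": [[0, 0, 0], [0, 0, 0], [0, 0, 0], [0, 0, 0], [0, 0, 0], [0, 0, 0], [0, 0, 0], [0, 0, 0], [0, 0, -0.2], [0, 0, -0.5], [0, 0, -0.8], [0, 0, -1], [0, 0, -1], [0, 0, -1]], "twist": [[0, 0, 0], [0, 0, 0], [0, 0, 0], [0, 0, 0], [0, 0, 0], [0, 0, 0], [0, 0, 0], [0, 0, 0], [0, 0, 0], [0, 0, 0], [0, 0, 0], [0, 0, 0], [0, 0, 0], [0, 0, 0]], "jaw": [0.7, 0.7, 0.7, 0.7, 0.7, 0.7, 0.7, 0.7, 0.7, 0.7, 0.7, 0.7, 0.7, 0.7]}}

```text
time: 6.07
position: [405.1, -315.2, 106.2]
eef_rot: [0.998, -0.061, 0.001, 0.001]
contact_force: [0.3, 0.2, -1.0]
finger_gap: 0.697
grasp_force: 0.0
```

```bash
python3 -c "
from h import *
to([480,-320,150],-6.8)
grab('wrist','w2')"
```

```text
t 6.07 pos [ 405.1 -315.2  106.2] yang -96.97 delta [ 0.75  -0.042 -0.437] twist [ 8.000e-04 -1.000e-04 -5.009e-01] gap 0.697 F [ 0.3  0.2 -1. ] grip 0.0
```

View pics/w2.png

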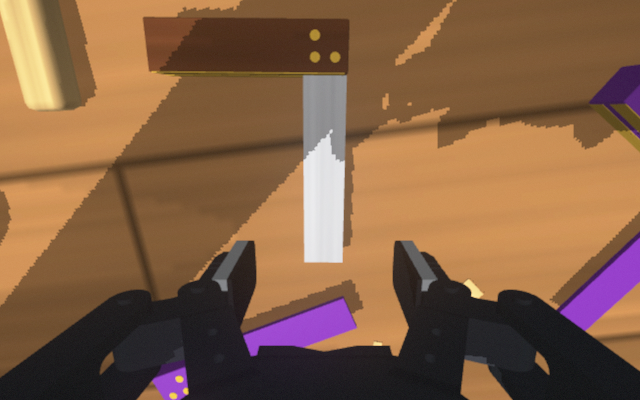

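The picture shows the dark-wood and steel square lying free of the rack: stock top at (143,17)–(349,72), blade tip at (304,262)–(343,262).

```bash
python3 - <<'E'
from h import *
a=pts('w2',dict(tipL=(304,262,17),tipR=(343,262,17),bL=(303,77,17),bR=(346.5,77,17),sBL=(143.5,17,30),sBR=(349.5,20,30),sFR=(347.5,73,30),sFL=(149,70.5,30)))
an=lambda p,q:np.degrees(np.arctan2(*(q-p)[1::-1]))
print(an(a['tipL'],a['bL']),an(a['tipR'],a['bR']),an(a['sBR'],a['sBL'])-90,an(a['sFR'],a['sFL'])-90)
c=(a['sBL']+a['sBR']+a['sFL']+a['sFR'])/4; print(c)
ps=-6.9
for l in (ps,):
    r=R.from_euler('z',l,degrees=True).as_matrix(); print('origin from tipR',a['tipR']+r@[145,60,0]); g=c+r@[0,-12,0]; print('grasp',g)
to([g[0],g[1],100],ps)
print(w2px('w2',[405,-315,5.]))
E
```

```text
tipL [ 361.  -294.7   17. ]
tipR [ 357.5 -323.2   17. ]
bL [ 488.9 -311.6   17. ]
bR [ 485.5 -339.3   17. ]
sBL [ 531.6 -224.9   30. ]
sBR [ 515.7 -343.4   30. ]
sFR [ 486.8 -339.2   30. ]
sFL [ 502.7 -220.8   30. ]
-7.52106354237003 -7.141080345127384 -7.682825216648112 -7.622144066362793
[ 509.19453494 -282.05884728   30.        ]
origin from tipR [ 508.61714956 -281.09872947   17.        ]
grasp [ 507.75289287 -293.97193539   30.        ]
t 6.12 pos [ 404.6 -314.7  105.2] yang -96.97 delta [ 0.999 -0.331  0.053] twist [ 2.000e-04 -0.000e+00 -5.004e-01] gap 0.7 F [-0.4 -0.  -0.2] grip 0.0
[[324.04318399 197.23043403]]
```

{"name": "play_rows", "arguments": {"delta_pos": [[0.3, -0.1, 0], [0.6, -0.2, 0], [1, -0.33, 0.2], [1, -0.33, 0.2], [1, -0.33, 0.2], [1, -0.33, 0.2], [1, -0.33, 0.2], [1, -0.33, 0.2], [1, -0.33, 0.2], [1, -0.33, 0.2], [1, -0.33, 0.2], [1, -0.33, 0.2], [1, -0.33, 0.2], [1, -0.33, 0.2], [1, -0.33, 0.2], [1, -0.33, 0.2]], "twist": [[0, 0, -0.497], [0, 0, -0.497], [0, 0, -0.497], [0, 0, -0.497], [0, 0, -0.497], [0, 0, -0.497], [0, 0, -0.497], [0, 0, -0.497], [0, 0, -0.497], [0, 0, -0.497], [0, 0, -0.497], [0, 0, -0.497], [0, 0, -0.497], [0, 0, -0.497], [0, 0, -0.497], [0, 0, -0.497]], "jaw": [0.8, 0.8, 0.8, 0.8, 0.8, 0.8, 0.8, 0.8, 0.8, 0.8, 0.8, 0.8, 0.8, 0.8, 0.8, 0.8]}}

```text
time: 7.45
position: [507.6, -293.9, 84.5]
eef_rot: [0.753, 0.658, -0.0, -0.001]
contact_force: [-0.4, 0.5, 0.6]
finger_gap: 0.803
grasp_force: 0.0
```

```bash
python3 -c "
from h import *
to([507.6,-293.9,15],-7.5)"
```

```text
t 7.45 pos [ 507.6 -293.9   84.5] yang -7.66 delta [-0.     0.001  0.695] twist [-0.0004 -0.0002 -0.0009] gap 0.803 F [-0.4  0.5  0.6] grip 0.0
```

Down, grip, and a first lift of 100 mm, with a small gap to check the grip.

{"name": "play_rows", "arguments": {"delta_pos": [[0, 0, 0.35], [0, 0, 0.6], [0, 0, 0.7], [0, 0, 0.7], [0, 0, 0.7], [0, 0, 0.7], [0, 0, 0.7], [0, 0, 0.7], [0, 0, 0.7], [0, 0, 0.7], [0, 0, 0.7], [0, 0, 0.7], [0, 0, 0.7], [0, 0, 0.7], [0, 0, 0.7], [0, 0, 0.7], [0, 0, 0.7]], "twist": [[0, 0, -0.001], [0, 0, -0.001], [0, 0, -0.001], [0, 0, -0.001], [0, 0, -0.001], [0, 0, -0.001], [0, 0, -0.001], [0, 0, -0.001], [0, 0, -0.001], [0, 0, -0.001], [0, 0, -0.001], [0, 0, -0.001], [0, 0, -0.001], [0, 0, -0.001], [0, 0, -0.001], [0, 0, -0.001], [0, 0, -0.001]], "jaw": [0.8, 0.8, 0.8, 0.8, 0.8, 0, 0, 0, 0, 0, 0, 0, 0, 0, 0, 0, 0], "force": 60}}

```text
time: 8.87
position: [508.5, -294.5, 16.6]
eef_rot: [0.751, 0.66, 0.0, 0.001]
contact_force: [-2.2, 1.7, 11.8]
finger_gap: 0.335
grasp_force: 59.5
```

{"name": "play_rows", "arguments": {"delta_pos": [[0, 0, -0.1], [0, 0, -0.2], [0, 0, -0.4], [0, 0, -0.6], [0, 0, -0.8], [0, 0, -1], [0, 0, -1]], "twist": [[0, 0, 0], [0, 0, 0], [0, 0, 0], [0, 0, 0], [0, 0, 0], [0, 0, 0], [0, 0, 0]], "jaw": [0, 0, 0, 0, 0, 0, 0]}}

```text
time: 9.45
position: [509.5, -295.2, 119.9]
eef_rot: [0.751, 0.66, 0.001, 0.003]
contact_force: [0.9, -0.2, -1.4]
finger_gap: 0.329
grasp_force: 60.5
```

```bash
python3 -c "
from h import *
r=R.from_euler('z',-90,degrees=True).as_matrix(); g=np.array([446.5,151.6-.0,0])+r@[15,60-12,0]; print(g)
to([g[0],g[1],115],-90)
grab('side','s2'); crop('s2','s2c',180,120,500,320,2.4)"
```

```text
[494.5 136.6   0. ]
t 9.45 pos [ 509.5 -295.2  119.9] yang -7.32 delta [ 4.264 -0.7    0.033] twist [ 0.0021 -0.0005  0.4593] gap 0.329 F [ 0.9 -0.2 -1.4] grip 60.53978204727173
```

View pics/s2c.png

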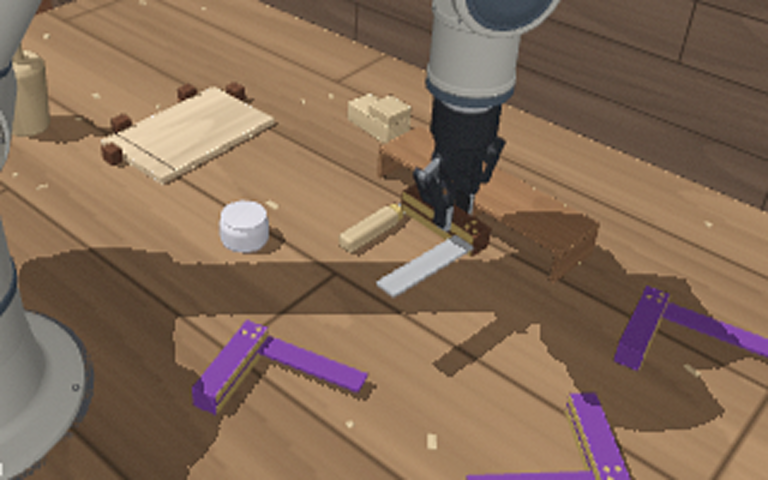

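The square is held level by its stock. In this crop the panel and line are at about (190,135) and the tin is at (245,225). Next I carry it towards the panel without turning, so the wrist camera sees the panel ahead.

{"name": "play_rows", "arguments": {"delta_pos": [[0.2, 0, -0.1], [0.5, 0, -0.2], [0.8, 0, -0.3], [1, 0, -0.3], [1, 0, -0.3]], "twist": [[0, 0, 0], [0, 0, 0], [0, 0, 0], [0, 0, 0], [0, 0, 0]], "jaw": [0, 0, 0, 0, 0]}}

```text
time: 9.92
position: [520.4, -191.3, 145.2]
eef_rot: [0.75, 0.661, 0.0, -0.001]
contact_force: [0.6, -0.7, -2.9]
finger_gap: 0.333
grasp_force: 60.5
```

{"name": "play_rows", "arguments": {"delta_pos": [[0.3, 0, 0], [0.6, 0, 0], [0.9, 0, 0], [1, 0, 0]], "twist": [[0, 0, 0], [0, 0, 0], [0, 0, 0], [0, 0, 0]], "jaw": [0, 0, 0, 0]}}

```text
time: 10.25
position: [532.9, -92.7, 144.6]
eef_rot: [0.75, 0.661, -0.0, -0.001]
contact_force: [-0.9, -0.2, -1.5]
finger_gap: 0.33
grasp_force: 60.5
```

{"name": "play_rows", "arguments": {"delta_pos": [[0.3, 0, 0], [0.6, 0, 0], [0.8, 0, 0], [0.9, 0, 0], [0.9, 0, 0], [0.9, 0, 0], [0.9, 0, 0]], "twist": [[0, 0, 0], [0, 0, 0], [0, 0, 0], [0, 0, 0], [0, 0, 0], [0, 0, 0], [0, 0, 0]], "jaw": [0, 0, 0, 0, 0, 0, 0]}}

```text
time: 10.83
position: [544.8, -7.5, 145.0]
eef_rot: [0.751, 0.66, -0.0, -0.0]
contact_force: [0.6, -0.1, -1.9]
finger_gap: 0.334
grasp_force: 60.5
```

```bash
python3 -c "
from h import *
to([494.5,136.6,115],-90)
grab('wrist','w3')"
```

```text
t 10.83 pos [544.8  -7.5 145. ] yang -7.35 delta [ 1.365 -0.683  0.3  ] twist [-0.000e+00  2.000e-04  4.591e-01] gap 0.334 F [ 0.6 -0.1 -1.9] grip 60.459948778152466
```

View pics/w3.png

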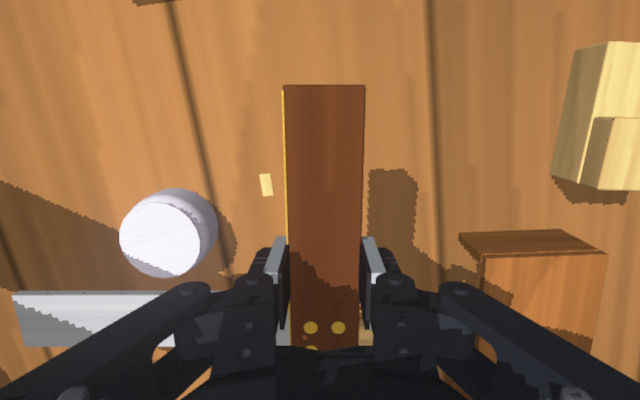

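The tin is at (160,235) and the stock's top far corners are at (283,85) and (365,86). The panel is still out of view, so I go a little further for one look.

{"name": "play_rows", "arguments": {"delta_pos": [[0.3, -0.15, 0], [0.6, -0.3, 0], [0.78, -0.4, 0], [0.78, -0.4, 0], [0.78, -0.4, 0], [0.78, -0.4, 0], [0.78, -0.4, 0]], "twist": [[0, 0, 0], [0, 0, 0], [0, 0, 0], [0, 0, 0], [0, 0, 0], [0, 0, 0], [0, 0, 0]], "jaw": [0, 0, 0, 0, 0, 0, 0]}}

```text
time: 11.47
position: [515.7, 74.9, 145.3]
eef_rot: [0.751, 0.66, 0.0, 0.0]
contact_force: [0.1, -0.8, -1.8]
finger_gap: 0.334
grasp_force: 60.5
```

```bash
python3 -c "
from h import *
to([494.5,136.6,115],-90)
grab('wrist','w4')
c=cv2.imread('pics/w4.png')[0:300,40:440]; cv2.imwrite('pics/w4c.png',cv2.resize(c,None,fx=2,fy=2,interpolation=cv2.INTER_CUBIC))"
```

```text
t 11.47 pos [515.7  74.9 145.3] yang -7.4 delta [ 0.585 -0.29   0.303] twist [ 1.000e-04 -1.000e-04  4.589e-01] gap 0.334 F [ 0.1 -0.8 -1.8] grip 60.4813027381897
```

View pics/w4c.png

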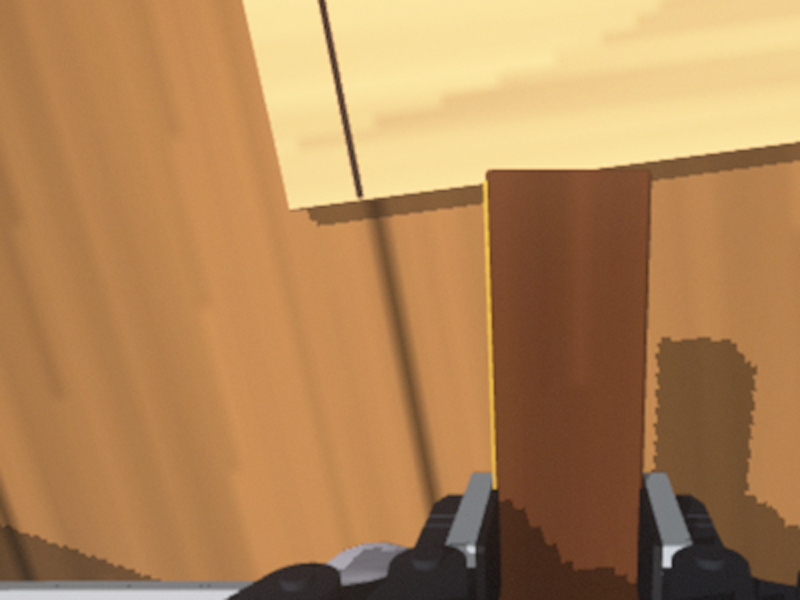

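The line's end at the free edge is at crop (360,198) and the line runs up to (322,0). The panel's corner is at (290,210), its edge runs to (800,144), and the stock's far corners are at (486,170) and (651,170).

```bash
python3 - <<'E'
from h import *
o=get_obs(); tz=o['position'][2]
for dz in (13.4,15):
  a=pts('w4',dict(lineE=(360,198,12),lineF=(322.5,0,12),corner=(290,210,12),e1=(482,185,12),e2=(798,144,12),sL=(486.5,170.5,tz+dz),sR=(650.5,170.5,tz+dz),s1=(497,470,tz+dz),s2=(640,470,tz+dz)),40,0,2)
  an=lambda p,q:np.degrees(np.arctan2(*(q-p)[1::-1]))
  print('line',an(a['lineE'],a['lineF']),'edge',an(a['corner'],a['e2']),an(a['corner'],a['e1']),'stock',an(a['s1'],a['sL']),an(a['s2'],a['sR']),an(a['sL'],a['sR']), np.linalg.norm(a['sL']-a['sR']))
  m=(a['sL']+a['sR'])/2-o['position']; M=R.from_quat(o['eef_rot']).as_matrix(); print('end mid in tool',M.T@m)
# compare top0 line
print(ray(cal('w4'),320,200))
E
```

```text
lineE [444.8 154.9  12. ]
lineF [445.6 224.1  12. ]
corner [416.9 154.   12. ]
e1 [492.4 153.6  12. ]
e2 [613.7 152.9  12. ]
sL [510.3 148.7 158.7]
sR [539.6 145.  158.7]
s1 [503.3  91.7 158.7]
s2 [531.8  88.  158.7]
line 89.36942365356396 edge -0.32052540638231136 -0.30527812062104986 stock 82.95603040317553 82.27343112782758 -7.380570397142329 29.506651595933153
end mid in tool [ 7.25214338e+01 -2.43600556e-02 -1.34075963e+01]
lineE [444.8 154.9  12. ]
lineF [445.6 224.1  12. ]
corner [416.9 154.   12. ]
e1 [492.4 153.6  12. ]
e2 [613.7 152.9  12. ]
sL [510.5 148.6 160.3]
sR [539.4 144.9 160.3]
s1 [503.5  92.3 160.3]
s2 [531.7  88.6 160.3]
line 89.36942365356396 edge -0.32052540638231136 -0.30527812062104986 stock 82.95603040317546 82.27343112782759 -7.3805703971423355 29.14338632271756
end mid in tool [ 7.24363093e+01 -2.53612855e-02 -1.50075877e+01]
(array([523.93571757, 140.02569274, 288.63574622]), array([-0.04504185, -0.2636396 , -0.96367966]))
```

```bash
python3 - <<'E'
from h import *
to([493.2,131,70],-90.3)
E
```

```text
t 11.52 pos [515.6  74.9 145.3] yang -7.4 delta [ 0.527 -0.295  0.753] twist [ 1.000e-04 -0.000e+00  4.605e-01] gap 0.331 F [-0.9  0.4 -2.2] grip 60.4810094833374
```

{"name": "play_rows", "arguments": {"delta_pos": [[0.2, -0.1, 0], [0.4, -0.2, 0], [0.53, -0.295, 0], [0.53, -0.295, 0], [0.53, -0.295, 0], [0.53, -0.295, 0], [0.53, -0.295, 0], [0.53, -0.295, 0], [0.53, -0.295, 0], [0.53, -0.295, 0], [0.53, -0.295, 0.1], [0.53, -0.295, 0.2], [0.53, -0.295, 0.4], [0.53, -0.295, 0.6], [0.53, -0.295, 0.75], [0.53, -0.295, 0.75], [0.53, -0.295, 0.75], [0.53, -0.295, 0.75], [0.53, -0.295, 0.75]], "twist": [[0, 0, 0.46], [0, 0, 0.46], [0, 0, 0.46], [0, 0, 0.46], [0, 0, 0.46], [0, 0, 0.46], [0, 0, 0.46], [0, 0, 0.46], [0, 0, 0.46], [0, 0, 0.46], [0, 0, 0.46], [0, 0, 0.46], [0, 0, 0.46], [0, 0, 0.46], [0, 0, 0.46], [0, 0, 0.46], [0, 0, 0.46], [0, 0, 0.46], [0, 0, 0.46]], "jaw": [0, 0, 0, 0, 0, 0, 0, 0, 0, 0, 0, 0, 0, 0, 0, 0, 0, 0, 0]}}

```text
time: 13.1
position: [493.4, 132.2, 71.3]
eef_rot: [1.0, -0.001, 0.001, -0.0]
contact_force: [-0.1, 0.3, -1.9]
finger_gap: 0.333
grasp_force: 60.4
```

```bash
python3 - <<'E'
from h import *
to([493.2,131,22],-90.3)
E
```

```text
t 13.1 pos [493.4 132.2  71.3] yang -90.14 delta [-0.003  0.012  0.493] twist [-0.0001 -0.0005  0.0009] gap 0.333 F [-0.1  0.3 -1.9] grip 60.38083791732788
```

{"name": "play_rows", "arguments": {"delta_pos": [[0, 0.012, 0.1], [0, 0.012, 0.2], [0, 0.012, 0.3], [0, 0.012, 0.4], [0, 0.012, 0.47], [0, 0.012, 0.52], [0, 0.012, 0.52], [0, 0.012, 0.52]], "twist": [[0, 0, 0.001], [0, 0, 0.001], [0, 0, 0.001], [0, 0, 0.001], [0, 0, 0.001], [0, 0, 0.001], [0, 0, 0.001], [0, 0, 0.001]], "jaw": [0, 0, 0, 0, 0, 0, 0, 0]}}

```text
time: 13.77
position: [492.5, 131.1, 17.8]
eef_rot: [1.0, -0.003, -0.0, 0.0]
contact_force: [-0.3, 0.4, -1.5]
finger_gap: 0.329
grasp_force: 60.6
```

{"name": "play_rows", "arguments": {"delta_pos": [[0, 0, 0.01], [0, 0, 0.02], [0, 0, 0.025], [0, 0, 0.025], [0, 0, 0.025]], "twist": [[0, 0, 0], [0, 0, 0], [0, 0, 0], [0, 0, 0], [0, 0, 0]], "jaw": [0, 0, 0, 0, 0]}}

```text
time: 14.18
position: [492.8, 131.2, 16.6]
eef_rot: [1.0, -0.003, 0.0, -0.0]
contact_force: [-3.2, -1.3, 17.4]
finger_gap: 0.331
grasp_force: 62.7
```

{"name": "play_rows", "arguments": {"delta_pos": [[0, 0, -0.014], [0, -0.01, -0.014], [0, -0.02, -0.014], [0, -0.03, -0.014], [0, -0.04, -0.014], [0, -0.05, -0.014], [0, -0.05, -0.014]], "twist": [[0, 0, 0], [0, 0, 0], [0, 0, 0], [0, 0, 0], [0, 0, 0], [0, 0, 0], [0, 0, 0]], "jaw": [0, 0, 0, 0, 0, 0, 0]}}

```text
time: 14.77
position: [492.7, 136.3, 17.1]
eef_rot: [1.0, -0.003, -0.0, -0.0]
contact_force: [-0.7, -0.8, -2.2]
finger_gap: 0.334
grasp_force: 60.5
```

{"name": "play_rows", "arguments": {"delta_pos": [[0, -0.01, 0], [0, -0.02, 0], [0, -0.02, 0], [0, -0.02, 0]], "twist": [[0, 0, 0], [0, 0, 0], [0, 0, 0], [0, 0, 0]], "jaw": [0, 0, 0, 0]}}

```text
time: 15.1
position: [492.7, 138.2, 17.2]
eef_rot: [1.0, -0.003, -0.0, -0.0]
contact_force: [0.3, 0.0, -1.8]
finger_gap: 0.33
grasp_force: 60.5
```

{"name": "play_rows", "arguments": {"delta_pos": [[0, -0.01, 0], [0, -0.02, 0], [0, -0.02, 0], [0, -0.02, 0]], "twist": [[0, 0, 0], [0, 0, 0], [0, 0, 0], [0, 0, 0]], "jaw": [0, 0, 0, 0]}}

```text
time: 15.43
position: [492.7, 138.9, 17.2]
eef_rot: [1.0, -0.002, -0.0, 0.001]
contact_force: [1.4, -17.9, 1.0]
finger_gap: 0.334
grasp_force: 61.0
```

{"name": "play_rows", "arguments": {"delta_pos": [[0, 0.007, 0.005], [0, 0.015, 0.008], [0, 0.015, 0.008], [0, 0.015, 0.008]], "twist": [[0, 0, 0], [0, 0, 0], [0, 0, 0], [0, 0, 0]], "jaw": [0, 0, 0, 0], "force": 25}}

```text
time: 15.77
position: [492.7, 138.7, 16.6]
eef_rot: [1.0, -0.003, 0.0, -0.0]
contact_force: [-0.5, -1.3, 5.7]
finger_gap: 0.328
grasp_force: 61.6
```

```bash
python3 - <<'E'
from h import *
to([493.2,139,17],-90.3)
E
```

```text
t 15.77 pos [492.7 138.7  16.6] yang -90.31 delta [ 0.005 -0.003 -0.004] twist [-0.     -0.0001 -0.0001] gap 0.328 F [-0.5 -1.3  5.7] grip 61.62333369255066
```

Seated on the bench and lightly against the edge. Now I open the jaws and rise straight up, then back off for a check.

{"name": "play_rows", "arguments": {"delta_pos": [[0, 0, 0], [0, 0, 0], [0, 0, 0], [0, 0, 0], [0, 0, 0], [0, 0, 0], [0, 0, 0], [0, 0, 0], [0, 0, 0], [0, 0, 0], [0, 0, -0.1], [0, 0, -0.3], [0, 0, -0.6], [0, 0, -1], [0, 0, -1], [0, 0, -1]], "twist": [[0, 0, 0], [0, 0, 0], [0, 0, 0], [0, 0, 0], [0, 0, 0], [0, 0, 0], [0, 0, 0], [0, 0, 0], [0, 0, 0], [0, 0, 0], [0, 0, 0], [0, 0, 0], [0, 0, 0], [0, 0, 0], [0, 0, 0], [0, 0, 0]], "jaw": [0.7, 0.7, 0.7, 0.7, 0.7, 0.7, 0.7, 0.7, 0.7, 0.7, 0.7, 0.7, 0.7, 0.7, 0.7, 0.7]}}

```text
time: 17.1
position: [493.9, 138.8, 119.0]
eef_rot: [1.0, -0.003, 0.002, -0.0]
contact_force: [-0.5, -1.0, -0.7]
finger_gap: 0.694
grasp_force: 0.0
```

{"name": "play_rows", "arguments": {"delta_pos": [[-0.2, 0.1, -0.2], [-0.5, 0.3, -0.5], [-0.8, 0.5, -0.8], [-0.9, 0.5, -0.9], [-0.9, 0.5, -0.9], [-0.9, 0.5, -0.9], [-0.9, 0.5, -0.9]], "twist": [[0, 0, 0], [0, 0, 0], [0, 0, 0], [0, 0, 0], [0, 0, 0], [0, 0, 0], [0, 0, 0]], "jaw": [1, 1, 1, 1, 1, 1, 1]}}

```text
time: 17.68
position: [402.7, 89.2, 205.9]
eef_rot: [1.0, -0.003, -0.0, -0.0]
contact_force: [0.2, 0.6, 0.3]
finger_gap: 1.004
grasp_force: 0.0
```

```bash
python3 -c "
from h import *
to([493,139,17],-90.3)
grab('wrist','w5')
print(w2px('w5',[[445,153.7,12],[445,153.7,30],[445,283.7,17],[565,153.7,30]]))
im=cv2.imread('pics/w5.png'); cv2.imwrite('pics/w5c.png',cv2.resize(im[0:330,80:520],None,fx=1.8,fy=1.8,interpolation=cv2.INTER_CUBIC))"
```

```text
t 17.68 pos [402.7  89.2 205.9] yang -90.31 delta [ 0.901 -0.503  1.889] twist [-0.      0.0001 -0.0001] gap 1.004 F [0.2 0.6 0.3] grip 0.0
[[257.17339066 130.09021597]
 [253.49130861 131.46106095]
 [119.48763472 131.1868731 ]
 [245.03900388 -16.36091624]]
```

View pics/w5c.png

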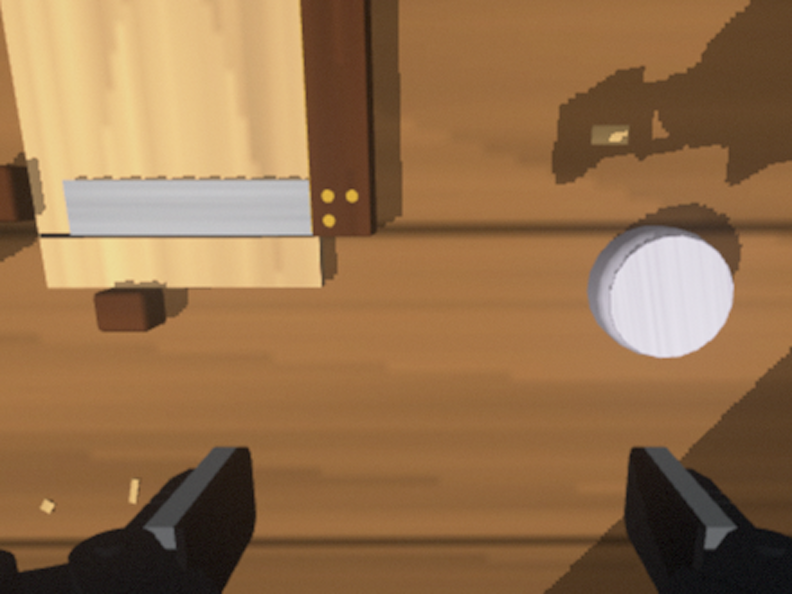

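The blade's outer edge lies on the pencil line, row 236 at both ends. The stock's inner face sits at the panel edge: its heel is at (313,236), against a predicted (312,236). The tin is untouched.

```bash
python3 -c "
from h import *
print(close_job())"
```

```text
the job is handed in; nothing more can be done
None
```

The try square is set at the panel, with its stock flush to the free edge and its blade's outer edge on the pencil line by the last wrist picture. I handed it in at about 18 s, but `close_job()` returned no verdict.

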